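# Put two printing blocks back in the slotted rack of a print studio

## Task

Put the two printing blocks away in the slotted rack, each standing on end in the one slot that fits it closely: the thin block now stands in the widest slot by mistake, so move it to the narrowest slot, then stand the thick block, which lies flat on the table, in the widest slot. To change your hold on the thick block, lay it on the sloping rest and let go, then take it again by its upper end. Lower both blocks gently until they stand on the bottom of their slots, never dropping them, and leave the jar, the roller and the ink knife where they are.

Things in the scene. Friction and masses are not known exactly. Their poses are not given: they have to be found in the camera images.
- thick_block (a point): centre of the thick printing block: plain wood with a grey lino face, 140 x 64 x 22 mm, about 0.13 kg. Its x is along the 140 mm length, y along the 64 mm width, z through the 22 mm thickness. Starts flat on the table, z up. Either end may go down and either face either way.
- thin_block (a point): centre of the thin printing block: same make, 140 x 64 x 10 mm, about 0.06 kg. Its z is along the 140 mm length, x along the 64 mm width, y through the 10 mm thickness. Starts standing on end, loose, in the widest slot. Either end may go down and either face either way.
- narrow_slot (a point): plywood cassette, 92 (x) x 64 (y) x 58 mm high, with one straight slot open at the top: 13 mm wide (y), 72 mm long (x), 50 mm deep, long sides chamfered 4 mm. Fits the thin block; empty at the start. The point is the centre of the slot's mouth, level with the cassette's top, 68 mm above the table; z up.
- middle_slot (a point): plywood cassette, 92 (x) x 64 (y) x 58 mm high, with one straight slot open at the top: 19 mm wide (y), 72 mm long (x), 50 mm deep, long sides chamfered 4 mm. Fits neither block; stays empty. The point is the centre of the slot's mouth, level with the cassette's top, 68 mm above the table; z up.
- wide_slot (a point): plywood cassette, 92 (x) x 64 (y) x 58 mm high, with one straight slot open at the top: 25 mm wide (y), 72 mm long (x), 50 mm deep, long sides chamfered 4 mm. Fits the thick block; holds the thin block at the start. The point is the centre of the slot's mouth, level with the cassette's top, 68 mm above the table; z up.
- rack: base board of the slotted rack, 116 x 225 x 10 mm, fixed on the table; origin at its underside's centre, z up. Three parallel slot cassettes stand on it side by side, 65 mm apart along its y, in any order, their axes parallel to its own.
- rest_corner (a point): middle of the inner corner, 30 mm above the table, where the sloping rest's board meets the ledge at its low end. In this frame (z up) x runs along the ledge, the board climbs at 45 degrees towards -y (up-slope 0, -0.707, 0.707) and its face looks along 0, 0.707, 0.707.
- rest: fixed wooden sloping rest on a foot 90 x 130 x 8 mm: board 50 mm wide, 88 mm long up the slope, ledge 14 mm high square to it. A block laid lengthwise up the slope with its end on the ledge stays there by itself; it overhangs each side by 7 mm and its upper 52 mm stand clear, free above and below. Origin at the underside.
- ink_jar (a point): centre of a closed grey jar of ink, 72 mm across, 70 mm high, a bystander on the table.
- roller (a point): centre of the black roll (100 mm long, 36 mm thick) of a hand ink roller with a wooden handle, a bystander on the table.
- ink_knife (a point): middle of a flat ink knife 200 mm long, a bystander on the table.
Mind the look-alikes: they are no part of the job. Leave any green look-alike of the part that bears thick_block alone.

How it is judged:
By the outcome, as a careful person would: the job done as asked, in the order asked, and still so for the second after the job is handed in, with the robot touching nothing.
It also fails if it takes over 72 s, if anything falls off the work surface, if the arm or the gripper's body presses on something with over 40 N, if the wrist force passes 120 N, or if a joint passes its speed limit or range.

## Robot

A 6-joint arm with a two-finger parallel gripper is mounted at the origin on the work surface. World frame = base frame: x ahead of the robot, y to its left, z up, the work surface at z = 0. Lengths are in mm, angles in rad, forces in N, time in s.
With the tool pointing down it reaches from about 275 to 750 mm from the base axis. Payload 10.2 kg.
Tool frame: the origin (TCP) lies at the very end of the fingers, on their centre line; the grasp point (between the pads) lies 19 mm behind it; z points along the fingers, y is the line along which they close (so a half turn about z gives the same grasp; the last joint's range is limited). The gripper opens to 85 mm and grips with 20 to 120 N. Pads are 22 mm wide; open, the fingers measure 114 mm over their backs; the gripper's body (76 mm by 85 mm) begins 54 mm behind the grasp point. The pads swing forward as they close: fully open they stand 13 mm farther back than shut.
Start: joints at [-1.36, 0.313, 1.498, -0, 1.331, -0.223], TCP at [220.657, -476.384, 231.294] pointing down, gripper open.
Joint ranges: [-2.94, 2.94], [-0.97, 2.17], [0.19, 2.56], [-1.23, 4.37], [0.02, 3.11], [-2.88, 2.88]. Speed limits (rad/s): [2.39, 2.39, 3.01, 3.14, 3.14, 3.14].

## Interface

Orientations are given as a unit quaternion [w, x, y, z].
In Python, from rig import telemetry, optics, ctrl gives the robot as it stands.
- The arm moves only by the tool servo_tool, never from a script. Its argument "deltas" is a list of rows, each a list of 3 entries, a list of its own where there are three numbers: the shift along the tool's x, y, z in units of 20 cm (1.0 is 20 cm), then the turn, a rotation vector about the tool's x, y, z in units of 90 degrees (1.0 is 90 degrees), then the opening, from 0 (shut) to 1 (fully open). A call has 1 to 8 rows; each row shifts and turns the commanded pose from where the row before left it, along the tool's axes as they then stand; what a row does not reach is not made up. A row lasts 1/10 s, in which the tool goes at most 50 mm and 8.59 degrees, less where a joint would pass 70% of its speed; a pose out of reach is approached as far as the arm can. A call with a number of a shift or a turn outside -1 to 1 is refused whole. A call with a gripper value outside its range is refused whole. The fingers move at their own pace and stop on an object; "squeeze" is the grip in N (left out, the last holds). Time passes only in rows, so rows that do not move let the fingers close. It gives the time, the measured TCP pose, the force, the opening and the grip force at its end, in the units of the state.
- telemetry.sense(): the state, without advancing time (a new reading comes with each control period).
- optics.capture(name): name is "side" or "top" or "wrist"; returns the picture (480x640x3 uint8, blue, green, red); there is no depth.
- optics.camera_model(name): a dict with "vfov" (degrees; the focal length in pixels is half the picture's height over the tangent of half this angle, whatever the lens; pixels are square), "cx", "cy" (the principal point, pixels), "R" (3x3) and "t" (3): a world point X has camera coordinates R X + t; the wrist camera has in their place "mount" (4x4, takes a point from camera to tool coordinates, whose origin is the TCP and whose axes are the flange's). Camera axes: x right, y down, z forward; pixel columns grow to the right and rows downward; lengths in mm; the calibration is good to about 2 mm. A picture is of the moment at which its call begins: read the wrist's pose just before it. camera_model takes no time and is no camera call.
- ctrl.finish_job(): hands the job in; it is judged then, once.
The state is a dict: "time_s": time; "joints": joint angles; "dq": joint speeds; "tau": joint torques, N m; "eef_pos": TCP position; "ee_rot": TCP orientation; "force": force on the tool from outside, world axes, zero at the start; "wrist_torque": the same for the moment, N m; "grip_width": opening from 0.0 (shut) to 1.0 (fully open); "grip_force": force on a finger pad.
Only numpy, scipy, OpenCV 4.12 (cv2) and the standard library are available. Lean on these libraries where they do the work, as an engineer would, in place of code of your own. Each camera call takes 0.05 s, during which the arm holds its last target. There are 200 camera calls.

## Working session

There is one attempt and no reset: what is moved stays moved. The work goes in short steps, Python scripts to look and compute and a tool call to move; the robot and the scene stay as the last step left them, time stands still between calls to the robot, and variables do not carry over. Pictures are saved under pics/ and viewed, at most 10 in all, crops included, and the job is handed in when it is done.

Besides the shell and the picture viewer there is one more tool, called after "Emit:" as name(argument=value, ...), one argument or row to a line, values as JSON. servo_tool: Moves the arm, as the interface text tells. Its arguments: {"type":"object","properties":{"deltas":{"type":"array"},"squeeze":{"type":"number"}},"required":["deltas"]}

```bash
ls; mkdir -p pics
python3 - <<'E'
from rig import telemetry, optics, ctrl
import cv2, json, numpy as np
print(telemetry.sense())
for n in ("side","top","wrist"):
    im=optics.capture(n); cv2.imwrite(f"pics/{n}0.png",im); m=optics.camera_model(n); print(n,{k:np.round(v,4).tolist() for k,v in m.items()})
E
```

```text
pics
{'time_s': 0.0, 'joints': array([-1.36042354e+00,  3.13461463e-01,  1.49842858e+00, -3.61149501e-05,
        1.33098721e+00, -2.23391491e-01]), 'dq': array([-8.30927403e-05,  2.18061680e-04,  3.03383018e-04,  1.01327730e-04,
       -3.93137174e-04, -7.42163855e-04]), 'tau': array([ 1.26364437e-03, -4.12250590e+01, -2.59748733e+01, -5.88066086e-05,
        3.99627839e-03,  4.52236827e-05]), 'eef_pos': array([ 220.58262431, -476.13394189,  230.73240646]), 'ee_rot': array([-6.42401294e-04,  9.76571987e-01,  2.15190011e-01, -1.33566692e-05]), 'force': array([0.26369894, 0.74571125, 0.04231757]), 'wrist_torque': array([ 0.00631735, -0.05078105,  0.04010371]), 'grip_force': 0.0, 'grip_width': 1.002576402869993}
side {'vfov': 44.6129, 'cx': 326.6367, 'cy': 239.8956, 'R': [[-0.9999, -0.0151, 0.0018], [-0.0122, 0.7275, -0.686], [0.009, -0.686, -0.7276]], 't': [508.2355, 28.9812, 1207.803]}
top {'vfov': 47.549, 'cx': 324.9795, 'cy': 238.5494, 'R': [[-0.0046, -0.9996, 0.0261], [-0.9886, 0.0007, -0.1502], [0.1502, -0.0265, -0.9883]], 't': [10.0767, 537.3241, 1165.6223]}
wrist {'vfov': 63.0153, 'cx': 316.7563, 'cy': 237.3281, 'mount': [[0.0006, -0.9531, -0.3025, 77.0674], [1.0, 0.0009, -0.001, -0.4531], [0.0012, -0.3025, 0.9531, -142.6041], [0.0, 0.0, 0.0, 1.0]]}
```

View pics/top0.png

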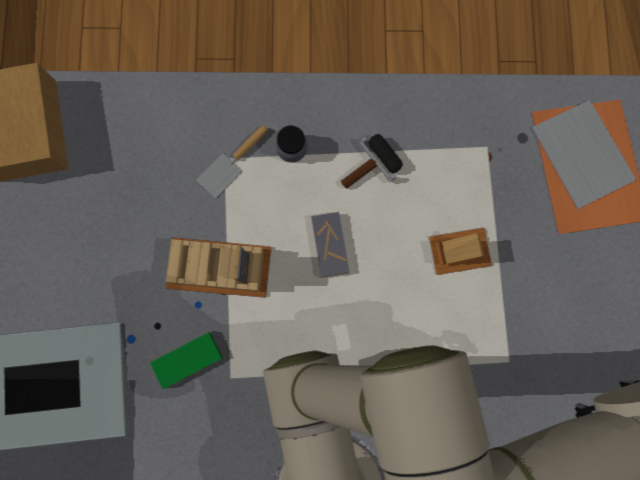

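View pics/side0.png

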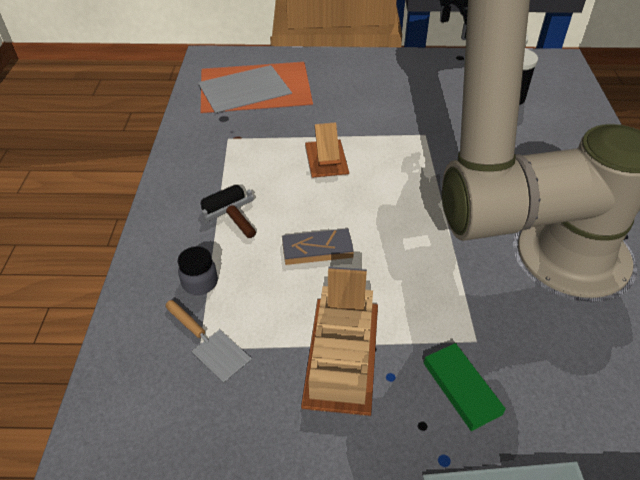

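The top view shows the lino-faced thick block at (330,245), the rack at (218,267) with the thin block in its right cassette (245,265), and the rest at (460,250). 
Things that could be taken for the thick block: the grey lino block (330,245), the green block (187,360), and the thin block in the rack (245,265). By its description the target is the one at (330,245). The side view agrees. I'll check this in a close crop.

Run:
```python
import cv2, numpy as np
t=cv2.imread('pics/top0.png'); s=cv2.imread('pics/side0.png')
def c(im,x,y,w,h,k): return cv2.resize(im[y:y+h,x:x+w],None,fx=k,fy=k,interpolation=cv2.INTER_CUBIC)
out=np.zeros((600,800,3),np.uint8)
def put(a,x,y): out[y:y+a.shape[0],x:x+a.shape[1]]=a
put(c(t,160,230,115,75,4),0,0)      # 460x300
put(c(s,295,260,85,155,3.5 if 0 else 3),465,0)  # 255x465
put(c(t,425,220,70,60,3),0,305)     #210x180
put(c(s,300,118,52,62,3),215,305)     #156x186
put(c(t,305,205,50,78,1.3),375,305)
put(c(s,275,220,85,50,2.6),0,490)
cv2.imwrite('pics/crop1.png',out)
```

```text
Traceback (most recent call last):
ValueError: could not broadcast input array from shape (130,221,3) into shape (110,221,3)
```

Run:
```python
import cv2, numpy as np
t=cv2.imread('pics/top0.png'); s=cv2.imread('pics/side0.png')
def c(im,x,y,w,h,k): return cv2.resize(im[y:y+h,x:x+w],None,fx=k,fy=k,interpolation=cv2.INTER_CUBIC)
out=np.zeros((600,800,3),np.uint8)
def put(a,x,y): out[y:y+a.shape[0],x:x+a.shape[1]]=a
put(c(t,160,230,115,75,4),0,0)
put(c(s,295,260,85,155,3),465,0)
put(c(t,425,220,70,60,3),0,305)
put(c(s,300,118,52,62,3),215,305)
put(c(t,305,205,50,78,1.2),385,305)
put(c(s,275,220,85,50,2),0,490)
cv2.imwrite('pics/crop1.png',out)
```

```text
(no output)
```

View pics/crop1.png

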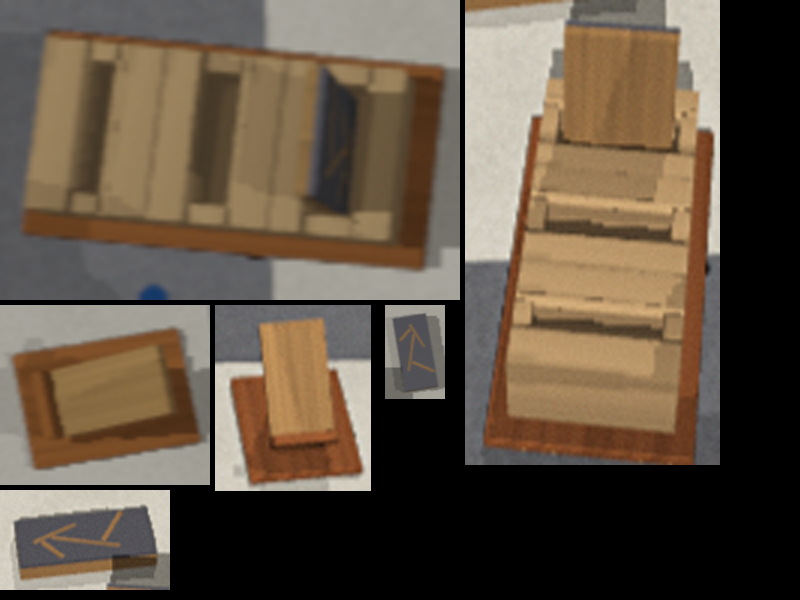

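The crop confirms the grey lino block with the carved arrow as the thick block. The rack slots from left to right in the top view are narrow (184,262), middle (213,264) and wide (with the thin block). The rest's ledge is on the left (+y) side and it climbs towards −y.

```bash
cat > h.py <<'E'
import numpy as np, cv2
from scipy.spatial.transform import Rotation as Ro
from rig import telemetry, optics, ctrl
def pose():
    s=telemetry.sense(); q=s['ee_rot']; return s['eef_pos'],Ro.from_quat(q,scalar_first=True)
def cam(n,P=None):
    m=optics.camera_model(n); f=240/np.tan(np.radians(m['vfov'])/2)
    K=np.array([[f,0,m['cx']],[0,f,m['cy']],[0,0,1]])
    if n=='wrist':
        p,r=P; M=np.array(m['mount']); R=(r.as_matrix()@M[:3,:3]).T; c=r.apply(M[:3,3])+p; return K,R,-R@c
    return K,np.array(m['R']),np.array(m['t'])
def onz(C,uv,z):
    K,R,t=C; uv=np.atleast_2d(uv).astype(float); d=(np.linalg.inv(K)@np.c_[uv,np.ones(len(uv))].T).T@R
    c=-R.T@t; return c+d*((z-c[2])/d[:,2])[:,None]
def proj(C,X):
    K,R,t=C; x=(K@(R@np.atleast_2d(X).T+t[:,None])).T; return x[:,:2]/x[:,2:]
def down(yaw):  # tool z down, tool x at yaw deg
    return Ro.from_euler('z',yaw,degrees=True)*Ro.from_euler('x',180,degrees=True)
def delta(p,r):
    "shift mm & units in current tool frame, and rotvec in 90deg units"
    p0,r0=pose(); d=r0.inv().apply(np.array(p)-p0); w=(r0.inv()*r).as_rotvec(degrees=True)
    print('from',p0.round(1),'shift u',(d/200).round(4),'rot u',(w/90).round(4))
E
python3 - <<'E'
from h import *
T=cam('top');S=cam('side')
im=cv2.imread('pics/top0.png'); si=cv2.imread('pics/side0.png')
print('slots top',onz(T,[(183.5,261.5),(213.5,265.5),(244,267.5)],68).round(1))
# thick block top face z=22: grey-blue lino mask
def lino(im,box):
    x,y,w,h=box; r=im[y:y+h,x:x+w].astype(int)
    m=((r.max(2)<125)&(r[...,0]-r[...,2]>5)).astype(np.uint8); m=cv2.morphologyEx(m,cv2.MORPH_CLOSE,np.ones((7,7),np.uint8))
    c=max(cv2.findContours(m,0,1)[0],key=cv2.contourArea); return c.reshape(-1,2)+[x,y]
c=lino(im,(308,205,46,80)); P=onz(T,c,22)[:,:2].astype(np.float32); r=cv2.minAreaRect(P); print('thick top',r)
c=lino(si,(278,220,80,50)); P=onz(S,c,22)[:,:2].astype(np.float32); print('thick side',cv2.minAreaRect(P))
# rack/rest base boards: saturated red-brown, z=10 / 8
hsv=cv2.cvtColor(im,cv2.COLOR_BGR2HSV)
m=cv2.inRange(hsv,(3,130,60),(14,255,200))
for n,(x,y,w,h),z in (('rack',(155,228,125,80),10),('rest',(422,220,75,62),8)):
    q=np.argwhere(m[y:y+h,x:x+w])[:,::-1]+[x,y]; P=onz(T,q,z)[:,:2].astype(np.float32); print(n,cv2.minAreaRect(P))
E
```

```text
slots top [[483.8 311.7  68. ]
 [475.1 247.7  68. ]
 [470.7 182.8  68. ]]
thick top ((529.4508666992188, -2.46563720703125), (132.01495361328125, 57.21242141723633), 8.430548667907715)
thick side ((527.5105590820312, -0.8640480041503906), (135.69566345214844, 62.33971405029297), 9.227108001708984)
rack ((477.6579895019531, 247.19918823242188), (221.41702270507812, 114.17015838623047), 84.37874603271484)
rest ((513.8969116210938, -300.2596435546875), (87.0162353515625, 126.91935729980469), 9.18799877166748)
```

The measured sizes match the given ones: rack yaw ≈ −5.7°, thick block yaw ≈ 8.8°, rest yaw ≈ 9.2°. Next I'll move over the rack for a wrist view.

Emit:
servo_tool(
  deltas=[
    [[0, 0, -0.09], [0, 0, 0.085], 1],
    [[0, 0, -0.09], [0, 0, 0.085], 1],
    [[0, 0, -0.09], [0, 0, 0.085], 1],
    [[0, 0, -0.08], [0, 0, 0.085], 1],
    [[0.062, -0.238, 0], [0, 0, 0], 1],
    [[0.062, -0.238, 0], [0, 0, 0], 1],
    [[0.062, -0.238, 0], [0, 0, 0], 1],
    [[0.062, -0.238, 0], [0, 0, 0], 1],
  ],
  squeeze=40,
)

```text
time_s: 0.95
eef_pos: [289.3, -290.0, 301.1]
ee_rot: [-0.0, 0.999, -0.05, 0.0]
force: [1.1, 0.2, 0.0]
grip_width: 1.0
grip_force: 0.0
```

Emit:
servo_tool(
  deltas=[
    [[0.062, -0.238, 0], [0, 0, 0], 1],
    [[0.062, -0.238, 0], [0, 0, 0], 1],
    [[0.062, -0.238, 0], [0, 0, 0], 1],
    [[0.062, -0.238, 0], [0, 0, 0], 1],
    [[0.062, -0.238, 0], [0, 0, 0], 1],
    [[0.062, -0.238, 0], [0, 0, 0], 1],
    [[0.062, -0.238, 0], [0, 0, 0], 1],
    [[0.062, -0.238, 0], [0, 0, 0], 1],
  ],
)

```text
time_s: 1.75
eef_pos: [426.1, 79.3, 301.4]
ee_rot: [0.0, 0.999, -0.05, 0.0]
force: [0.8, -1.2, 0.0]
grip_width: 0.998
grip_force: 0.0
```

Emit:
servo_tool(
  deltas=[
    [[0.062, -0.238, 0], [0, 0, 0], 1],
    [[0.062, -0.238, 0], [0, 0, 0], 1],
    [[0.062, -0.238, 0], [0, 0, 0], 1],
    [[0, 0, 0], [0, 0, 0], 0.6],
    [[0, 0, 0], [0, 0, 0], 0.6],
  ],
)

```text
time_s: 2.25
eef_pos: [477.0, 215.9, 300.6]
ee_rot: [0.0, 0.999, -0.049, -0.001]
force: [0.4, -0.5, -0.5]
grip_width: 0.688
grip_force: 0.0
```

Run:
```python
from h import *
P=pose(); im=optics.capture('wrist'); cv2.imwrite('pics/w1.png',im); cv2.imwrite('pics/top1.png',optics.capture('top'))
np.savez('w1.npz',p=P[0],q=P[1].as_quat())
print(P[0],P[1].as_matrix().round(3),telemetry.sense()['joints'].round(3))
```

```text
[476.98070139 215.90358953 300.56017933] [[ 0.995 -0.098 -0.001]
 [-0.098 -0.995 -0.001]
 [-0.001  0.001 -1.   ]] [ 0.199  0.269  1.375 -0.     1.498  1.871]
```

View pics/w1.png

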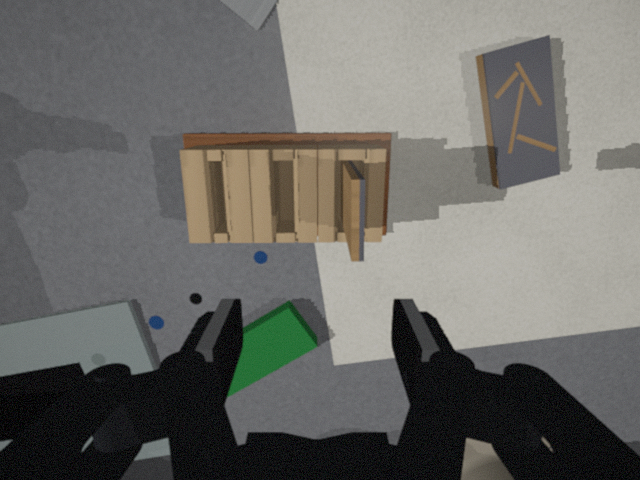

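The wrist view shows the rack spanning (182–390, 133–243), with the narrow slot near (220,195), the middle at (285,195) and the wide at (370,195). The thin block's top edge runs from (350,163) to (357,260), so it is slightly turned. I'll zoom in to measure it.

Run:
```python
import cv2, numpy as np
w=cv2.imread('pics/w1.png'); t=cv2.imread('pics/top1.png')
a=cv2.resize(w[125:270,175:400],None,fx=3.5,fy=3.5,interpolation=cv2.INTER_CUBIC)
cv2.imwrite('pics/crop2.png',a); print(a.shape)
```

```text
(508, 788, 3)
```

View pics/crop2.png

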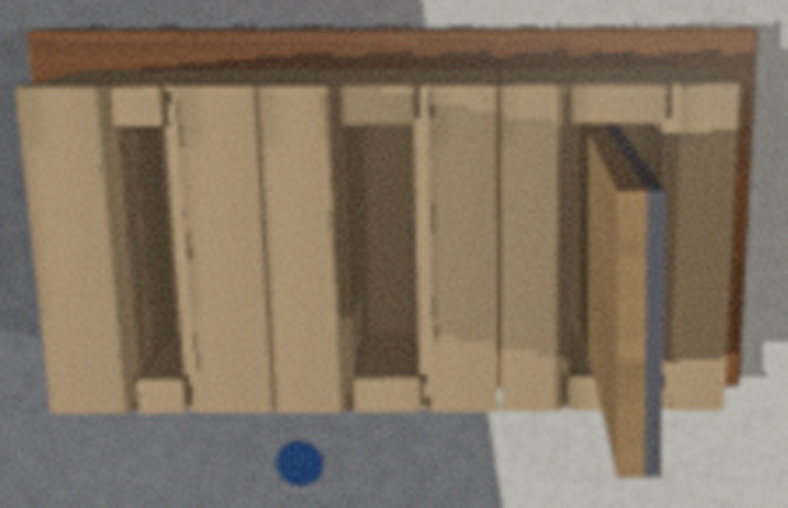

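Run:
```python
from h import *
z=np.load('w1.npz'); W=cam('wrist',(z['p'],Ro.from_quat(z['q'])))
f=lambda L:np.array(L)/3.5+[175,125]
for n,L in (('narrow',[(137.5,107),(161,395)]),('mid',[(378,107),(387,393)]),('wide',[(618.5,104),(615,390)])):
    X=onz(W,f(L),68); d=X[0]-X[1]; print(n,X.mean(0).round(1),'yaw',np.degrees(np.arctan2(d[1],d[0])).round(2),np.linalg.norm(d).round(1))
X=onz(W,f([(617,190),(663,190),(617,475),(660,475)]),158); print(X.round(1),X.mean(0).round(1))
T=cam('top'); print('thin top in top0',onz(T,[(160+305/4,230+205/4),(160+320/4,230+65/4)],158).round(1))
c=lambda p:onz(W,[p],22)[0].round(1)
print('thick corners',onz(W,[(551,36),(560,172),(497,188),(483,54)],22).round(1))
X=onz(W,[(551,36),(560,172),(497,188),(483,54)],22);print(X.mean(0))
```

```text
narrow [483.8 312.7  68. ] yaw -5.43 81.5
mid [477.8 248.   68. ] yaw -5.28 80.9
wide [472.3 183.1  68. ] yaw -4.77 80.8
[[504.9 188.2 158. ]
 [503.9 178.7 158. ]
 [441.4 192.7 158. ]
 [440.5 183.2 158. ]] [472.7 185.7 158. ]
thin top in top0 [[434.8 186.5 158. ]
 [504.2 180.4 158. ]]
thick corners [[601.5 -23.9  22. ]
 [467.5 -44.5  22. ]
 [456.6  21.9  22. ]
 [591.9  41.1  22. ]]
[529.39576088  -1.34338379  22.        ]
```

Emit:
servo_tool(
  deltas=[
    [[-0.006, 0.152, 0.1], [0, 0, 0], 0.6],
    [[0, 0, 0.2], [0, 0, 0], 0.6],
    [[0, 0, 0.2], [0, 0, 0], 0.6],
    [[0, 0, 0.2], [0, 0, 0], 0.6],
    [[0, 0, 0.1], [0, 0, 0], 0.6],
    [[0, 0, 0.11], [0, 0, 0], 0.6],
    [[0, 0, 0], [0, 0, 0], 0.6],
    [[0, 0, 0], [0, 0, 0], 0.6],
  ],
  squeeze=30,
)

```text
time_s: 3.15
eef_pos: [473.3, 184.5, 120.3]
ee_rot: [-0.0, 0.999, -0.051, 0.0]
force: [1.2, 0.0, 0.3]
grip_width: 0.599
grip_force: 0.0
```

Emit:
servo_tool(
  deltas=[
    [[0, 0, 0], [0, 0, 0], 0],
    [[0, 0, 0], [0, 0, 0], 0],
    [[0, 0, 0], [0, 0, 0], 0],
    [[0, 0, 0], [0, 0, 0], 0],
    [[0, 0, 0], [0, 0, 0], 0],
    [[0, 0, 0], [0, 0, 0], 0],
    [[0, 0, 0], [0, 0, 0], 0],
    [[0, 0, 0], [0, 0, 0], 0],
  ],
)

```text
time_s: 3.95
eef_pos: [473.4, 185.3, 120.1]
ee_rot: [-0.0, 0.999, -0.05, 0.001]
force: [-1.1, -0.7, 6.7]
grip_width: 0.117
grip_force: 31.9
```

Emit:
servo_tool(
  deltas=[
    [[0, 0, -0.05], [0, 0, 0], 0],
    [[0, 0, -0.12], [0, 0, 0], 0],
    [[0, 0, -0.15], [0, 0, 0], 0],
    [[0, 0, -0.12], [0, 0, 0], 0],
    [[-0.002, -0.12, 0], [0, 0, 0], 0],
    [[-0.002, -0.2, 0], [0, 0, 0], 0],
    [[-0.002, -0.2, 0], [0, 0, 0], 0],
    [[-0.001, -0.1175, 0], [0, 0, 0], 0],
  ],
)

```text
time_s: 4.75
eef_pos: [484.0, 314.7, 207.7]
ee_rot: [-0.0, 0.999, -0.049, 0.0]
force: [-0.2, -0.2, -1.4]
grip_width: 0.112
grip_force: 30.9
```

Emit:
servo_tool(
  deltas=[
    [[0, 0, 0], [0, 0, 0], 0],
    [[0, 0, 0], [0, 0, 0], 0],
  ],
)

```text
time_s: 4.95
eef_pos: [484.1, 312.3, 207.4]
ee_rot: [0.0, 0.999, -0.05, -0.0]
force: [-0.6, 0.0, -1.4]
grip_width: 0.117
grip_force: 30.9
```

Run:
```python
from h import *
P=pose(); im=optics.capture('wrist'); np.savez('w2.npz',p=P[0],q=P[1].as_quat()); s=optics.capture('side')
print(P[0].round(1),telemetry.sense()['force'].round(1))
out=np.zeros((480,800,3),np.uint8); out[:,:480]=im[:,80:560]
a=cv2.resize(s[240:400,280:386],(318,480),interpolation=cv2.INTER_CUBIC); out[:,482:]=a
cv2.imwrite('pics/c3.png',out)
```

```text
[484.1 312.3 207.4] [-0.2 -0.3 -0.7]
```

View pics/c3.png

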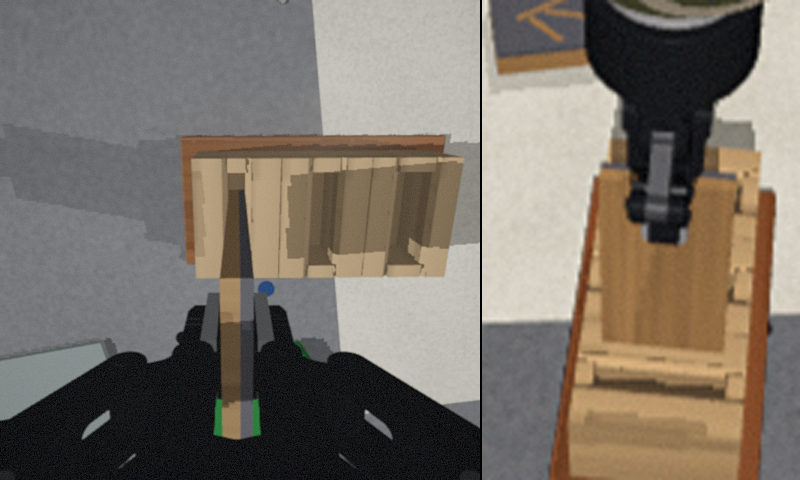

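The thin block is held upright by its top, at (240,430) in the crop, and sits over the narrow slot at (237,215) with no visible tilt. Lowering it gently now.

Emit:
servo_tool(
  deltas=[
    [[0, 0, 0.06], [0, 0, 0], 0],
    [[0, 0, 0.08], [0, 0, 0], 0],
    [[0, 0, 0.06], [0, 0, 0], 0],
    [[0, 0, 0.05], [0, 0, 0], 0],
    [[0, 0, 0.05], [0, 0, 0], 0],
    [[0, 0, 0.05], [0, 0, 0], 0],
    [[0, 0, 0.03], [0, 0, 0], 0],
    [[0, 0, 0.01], [0, 0, 0], 0],
  ],
)

```text
time_s: 5.85
eef_pos: [484.2, 312.2, 128.6]
ee_rot: [0.0, 0.999, -0.05, -0.0]
force: [-0.2, 0.6, -0.5]
grip_width: 0.114
grip_force: 30.9
```

Emit:
servo_tool(
  deltas=[
    [[0, 0, 0.007], [0, 0, 0], 0],
    [[0, 0, 0.007], [0, 0, 0], 0],
    [[0, 0, 0.007], [0, 0, 0], 0],
    [[0, 0, 0.007], [0, 0, 0], 0],
    [[0, 0, 0.006], [0, 0, 0], 0],
    [[0, 0, 0], [0, 0, 0], 0],
    [[0, 0, 0], [0, 0, 0], 0],
  ],
)

```text
time_s: 6.55
eef_pos: [484.3, 312.3, 122.5]
ee_rot: [0.0, 0.999, -0.05, 0.0]
force: [0.2, -0.1, -0.9]
grip_width: 0.113
grip_force: 30.9
```

Emit:
servo_tool(
  deltas=[
    [[0, 0, 0.004], [0, 0, 0], 0],
    [[0, 0, 0.004], [0, 0, 0], 0],
    [[0, 0, 0.004], [0, 0, 0], 0],
    [[0, 0, 0], [0, 0, 0], 0],
    [[0, 0, 0], [0, 0, 0], 0],
  ],
)

```text
time_s: 7.05
eef_pos: [484.4, 312.3, 120.2]
ee_rot: [-0.0, 0.999, -0.05, 0.0]
force: [-1.9, -0.2, 0.3]
grip_width: 0.113
grip_force: 31.1
```

Emit:
servo_tool(
  deltas=[
    [[0, 0, 0.003], [0, 0, 0], 0],
    [[0, 0, 0], [0, 0, 0], 0],
    [[0, 0, 0], [0, 0, 0], 0],
  ],
)

```text
time_s: 7.35
eef_pos: [484.4, 312.4, 120.2]
ee_rot: [-0.0, 0.999, -0.05, 0.0]
force: [-1.7, -0.2, 5.5]
grip_width: 0.113
grip_force: 31.8
```

It has touched the bottom of the slot. Releasing and rising.

Emit:
servo_tool(
  deltas=[
    [[0, 0, 0], [0, 0, 0], 0.3],
    [[0, 0, 0], [0, 0, 0], 0.5],
    [[0, 0, 0], [0, 0, 0], 0.5],
    [[0, 0, 0], [0, 0, 0], 0.5],
    [[0, 0, -0.1], [0, 0, 0], 0.6],
    [[0, 0, -0.2], [0, 0, 0], 0.6],
    [[0, 0, -0.2], [0, 0, 0], 0.6],
    [[0, 0, -0.2], [0, 0, 0], 1],
  ],
)

```text
time_s: 8.15
eef_pos: [484.1, 312.2, 261.0]
ee_rot: [0.0, 0.999, -0.05, -0.0]
force: [-0.0, 0.8, 1.0]
grip_width: 0.752
grip_force: 0.0
```

Run:
```python
from h import *
import h
P=pose(); im=optics.capture('wrist'); np.savez('w2.npz',p=P[0],q=P[1].as_quat()); s=optics.capture('side'); cv2.imwrite('pics/s3.png',s)
out=np.zeros((480,800,3),np.uint8); out[:,:480]=im[:,80:560]
a=cv2.resize(s[240:400,280:386],(318,480),interpolation=cv2.INTER_CUBIC); out[:,482:]=a
cv2.imwrite('pics/c4.png',out)
delta([529,-1.5,100],down(8.9))
r0=P[1]; print((down(8.9).inv().apply(np.array([529,-1.5,0])-P[0]*[1,1,0])/200).round(4))
```

```text
from [485.8 312.9 265.1] shift u [0.3645 1.5465 0.8219] rot u [-0.0022 -0.006  -0.1626]
[-0.0208  1.5842  0.    ]
```

View pics/c4.png

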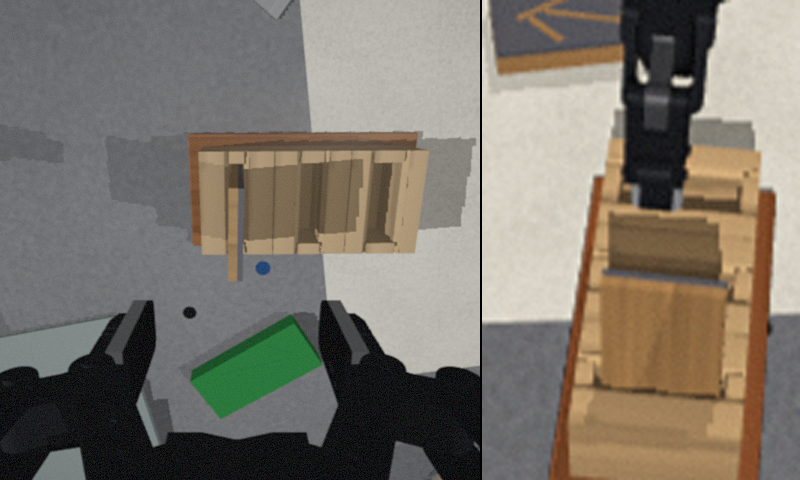

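The thin block now stands in the narrow slot, at (235,230) in the wrist view and upright in the side view. Next is the rest geometry from the saved images, while I move over the thick block.

Emit:
servo_tool(
  deltas=[
    [[0, 0, 0], [0, 0, -0.082], 1],
    [[0, 0, 0], [0, 0, -0.081], 1],
    [[-0.003, 0.226, 0], [0, 0, 0], 1],
    [[-0.003, 0.226, 0], [0, 0, 0], 1],
    [[-0.003, 0.226, 0], [0, 0, 0], 1],
    [[-0.003, 0.226, 0], [0, 0, 0], 1],
    [[-0.003, 0.226, 0], [0, 0, 0], 1],
    [[-0.003, 0.226, 0], [0, 0, 0], 1],
  ],
)

```text
time_s: 9.05
eef_pos: [522.6, 42.0, 259.0]
ee_rot: [-0.0, 0.997, 0.078, -0.0]
force: [1.3, 0.4, 0.6]
grip_width: 0.995
grip_force: 0.0
```

Emit:
servo_tool(
  deltas=[
    [[-0.003, 0.226, 0], [0, 0, 0], 1],
    [[0, 0, 0], [0, 0, 0], 1],
    [[0, 0, 0], [0, 0, 0], 1],
  ],
)

```text
time_s: 9.35
eef_pos: [529.1, -1.5, 258.9]
ee_rot: [-0.0, 0.997, 0.077, -0.0]
force: [-0.1, 0.1, 0.7]
grip_width: 1.002
grip_force: 0.0
```

Run:
```python
from h import *
P=pose(); im=optics.capture('wrist'); np.savez('w3.npz',p=P[0],q=P[1].as_quat()); cv2.imwrite('pics/w3.png',im)
W=cam('wrist',P); T=cam('top'); S=cam('side')
print('upper edge top',onz(T,[(477.7,233.3),(483,255)],92).round(1)); print('upper edge side',onz(S,[(315,123.7),(336.7,122.3)],92).round(1))
hsv=cv2.cvtColor(im,cv2.COLOR_BGR2HSV)
r=im.astype(int); m=((r.max(2)<125)&(r[...,0]-r[...,2]>5)).astype(np.uint8); m=cv2.morphologyEx(m,cv2.MORPH_CLOSE,np.ones((9,9),np.uint8))
for c in sorted(cv2.findContours(m,0,1)[0],key=cv2.contourArea)[-3:]:
    X=onz(W,c.reshape(-1,2),22)[:,:2].astype(np.float32); print(cv2.contourArea(c),cv2.minAreaRect(X))
print(proj(W,[[529,-1.5,22],[514,-300,50]]))
delta([529,-1.5,2],down(8.9))
```

```text
upper edge top [[ 540.6 -316.5   92. ]
 [ 493.9 -325.7   92. ]]
upper edge side [[ 540.3 -316.    92. ]
 [ 489.8 -322.4   92. ]]
6573.0 ((523.1325073242188, -3.3861122131347656), (124.89723205566406, 62.114688873291016), 9.235174179077148)
7437.5 ((601.2964477539062, 260.6842346191406), (72.58130645751953, 115.74800109863281), 85.03177642822266)
69404.0 ((314.32879638671875, -36.312042236328125), (294.8394470214844, 809.1095581054688), 8.996164321899414)
[[317.64696424 194.9713781 ]
 [622.19839386 263.30253957]]
from [529.1  -0.6 259.1] shift u [-3.0000e-04  5.3000e-03  1.2853e+00] rot u [-0.0004  0.0004  0.0002]
```

The rest's upper edge agrees between the two views at about (516,−320,92), which puts the corner at about (506,−259,30). Grasping the thick block now.

Emit:
servo_tool(
  deltas=[
    [[0, 0, 0.24], [0, 0, 0], 1],
    [[0, 0, 0.24], [0, 0, 0], 1],
    [[0, 0, 0.24], [0, 0, 0], 1],
    [[0, 0, 0.24], [0, 0, 0], 1],
    [[0, 0.004, 0.15], [0, 0, 0], 1],
    [[0, 0, 0.1], [0, 0, 0], 1],
    [[0, 0, 0.05], [0, 0, 0], 1],
    [[0, 0, 0.03], [0, 0, 0], 1],
  ],
)

```text
time_s: 10.2
eef_pos: [529.3, -0.8, 1.1]
ee_rot: [-0.0, 0.997, 0.079, -0.0]
force: [0.4, -0.8, 0.9]
grip_width: 0.998
grip_force: 0.0
```

Emit:
servo_tool(
  deltas=[
    [[0, 0, 0], [0, 0, 0], 1],
    [[0, 0, 0], [0, 0, 0], 0.6],
    [[0, 0, 0], [0, 0, 0], 0.6],
    [[0, 0, 0], [0, 0, 0], 0.6],
    [[0, 0, 0], [0, 0, 0], 0.6],
    [[0, 0, 0], [0, 0, 0], 0.6],
  ],
  squeeze=40,
)

```text
time_s: 10.8
eef_pos: [530.1, -1.8, 2.8]
ee_rot: [0.0, 0.997, 0.078, 0.001]
force: [-0.7, 1.0, 6.1]
grip_width: 0.736
grip_force: 44.9
```

Emit:
servo_tool(
  deltas=[
    [[0, 0, -0.08], [0, 0, 0], 0.6],
    [[0, 0, -0.2], [0, 0, 0], 0.6],
    [[0, 0, -0.25], [0, 0, 0], 0.6],
    [[0, 0, -0.25], [0, 0, 0], 0.6],
    [[0, 0, -0.2], [0, 0, 0], 0.6],
    [[-0.052, 0.231, 0], [0, 0, 0], 0.6],
    [[-0.052, 0.231, 0], [0, 0, 0], 0.6],
    [[-0.052, 0.231, 0], [0, 0, 0], 0.6],
  ],
)

```text
time_s: 11.6
eef_pos: [519.7, -144.9, 198.3]
ee_rot: [0.0, 0.997, 0.078, 0.001]
force: [0.8, -0.3, -1.4]
grip_width: 0.736
grip_force: 44.8
```

Emit:
servo_tool(
  deltas=[
    [[-0.052, 0.231, 0], [0, 0, 0], 0.6],
    [[-0.052, 0.231, 0], [0, 0, 0], 0.6],
    [[-0.052, 0.231, 0], [0, 0, 0], 0.6],
    [[0, 0, 0], [0, 0, -0.09], 0.6],
    [[0, 0, 0], [0, 0, -0.09], 0.6],
    [[0, 0, 0], [0, 0, -0.09], 0.6],
    [[0, 0, 0], [0, 0, -0.09], 0.6],
    [[0, 0, 0], [0, 0, -0.09], 0.6],
  ],
)

```text
time_s: 12.4
eef_pos: [510.6, -285.2, 197.8]
ee_rot: [0.0, 0.907, 0.421, 0.0]
force: [0.4, 0.5, -2.0]
grip_width: 0.737
grip_force: 44.9
```

Emit:
servo_tool(
  deltas=[
    [[0, 0, 0], [0, 0, -0.09], 0.6],
    [[0, 0, 0], [0, 0, -0.09], 0.6],
    [[0, 0, 0], [0, 0, -0.09], 0.6],
    [[0, 0, 0], [0, 0, -0.09], 0.6],
    [[0, 0, 0], [0, 0, -0.09], 0.6],
    [[0, 0, 0], [0, 0, -0.09], 0.6],
    [[0, 0, 0], [0, 0, 0], 0.6],
  ],
)

```text
time_s: 13.1
eef_pos: [510.7, -285.2, 197.8]
ee_rot: [0.0, 0.655, 0.755, 0.0]
force: [-0.9, -0.1, -1.0]
grip_width: 0.74
grip_force: 44.9
```

Emit:
servo_tool(
  deltas=[
    [[0, 0, 0], [0, -0.083, 0], 0.6],
    [[0, 0, 0], [0, -0.083, 0], 0.6],
    [[0, 0, 0], [0, -0.083, 0], 0.6],
    [[0, 0, 0], [0, -0.083, 0], 0.6],
    [[0, 0, 0], [0, -0.083, 0], 0.6],
    [[0, 0, 0], [0, -0.085, 0], 0.6],
    [[0, 0, 0], [0, 0, 0], 0.6],
  ],
)

```text
time_s: 13.8
eef_pos: [510.0, -283.5, 195.9]
ee_rot: [0.286, 0.607, 0.698, -0.25]
force: [-0.1, 0.5, -1.5]
grip_width: 0.735
grip_force: 44.9
```

```bash
cat >> h.py <<'E'
A=np.radians(9.2); U=np.array([np.cos(A),np.sin(A),0]); V=np.array([np.sin(A),-np.cos(A),0]); Z=np.array([0,0,1.])
UP=(V+Z)*.70711; N=(Z-V)*.70711; C=np.array([506.3,-258.8,30])
LAY=Ro.from_matrix(np.c_[-UP,U,-N])
RETAKE=None
E
python3 - <<'E'
from h import *
s=telemetry.sense(); print(s['joints'].round(3),s['force'].round(1),s['grip_force'],s['grip_width'])
for g in (30,0): delta(C+72*UP+(2.8+g)*N,LAY)
cv2.imwrite('pics/s5.png',optics.capture('side'))
t=optics.capture('top');cv2.imwrite('pics/t5.png',t)
E
```

```text
[-0.451  0.37   1.726 -0.948  0.803  0.013] [-0.1  0.5 -1.5] 44.93190944194794 0.7345690552751248
from [ 510.  -283.5  195.9] shift u [0.3127 0.0022 0.336 ] rot u [-0.0101 -0.004  -0.0093]
from [ 510.  -283.5  195.9] shift u [0.3118 0.0046 0.486 ] rot u [-0.0101 -0.004  -0.0093]
```

Emit:
servo_tool(
  deltas=[
    [[0.1, 0, 0.1], [-0.01, -0.004, -0.009], 0.6],
    [[0.1, 0.002, 0.11], [0, 0, 0], 0.6],
    [[0.08, 0, 0.09], [0, 0, 0], 0.6],
    [[0.03, 0, 0.036], [0, 0, 0], 0.6],
    [[0, 0, 0], [0, 0, 0], 0.6],
    [[0, 0, 0], [0, 0, 0], 0.6],
  ],
)

```text
time_s: 14.5
eef_pos: [511.8, -289.7, 107.1]
ee_rot: [0.292, 0.6, 0.703, -0.248]
force: [-0.7, -0.5, -1.2]
grip_width: 0.739
grip_force: 44.9
```

Run:
```python
from h import *
delta(C+72*UP+2.8*N,LAY)
s=optics.capture('side'); t=optics.capture('top')
out=np.zeros((420,800,3),np.uint8)
out[:,:398]=cv2.resize(s[90:195,280:380],(398,420),interpolation=cv2.INTER_CUBIC); out[:,402:]=cv2.resize(t[200:305,400:500],(398,420),interpolation=cv2.INTER_CUBIC)
cv2.imwrite('pics/c6.png',out)
```

```text
from [ 511.8 -289.7  107.1] shift u [ 0.0236 -0.0028  0.1477] rot u [-0.      0.     -0.0021]
```

View pics/c6.png

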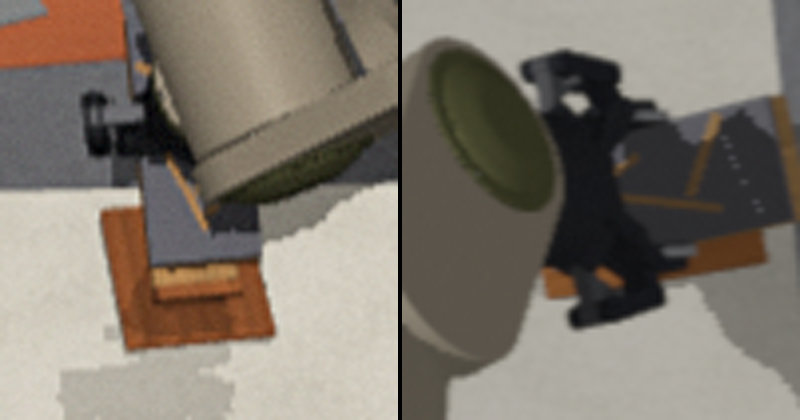

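The block sits centred over the board: its lower end is at (205,260) against the ledge at (197,290), and most of that offset is the normal-direction shift. Laying it down gently.

Emit:
servo_tool(
  deltas=[
    [[0.01, -0.003, 0.05], [0, 0, 0], 0.6],
    [[0, 0, 0.04], [0, 0, 0], 0.6],
    [[0, 0, 0.02], [0, 0, 0], 0.6],
    [[0, 0, 0.01], [0, 0, 0], 0.6],
    [[0, 0, 0.008], [0, 0, 0], 0.6],
    [[0, 0, 0], [0, 0, 0], 0.6],
  ],
)

```text
time_s: 15.2
eef_pos: [513.6, -305.4, 86.5]
ee_rot: [0.292, 0.599, 0.703, -0.248]
force: [0.1, 0.0, -1.7]
grip_width: 0.736
grip_force: 45.0
```

Emit:
servo_tool(
  deltas=[
    [[0, 0, 0.008], [0, 0, 0], 0.6],
    [[0, 0, 0.008], [0, 0, 0], 0.6],
    [[0, 0, 0], [0, 0, 0], 0.6],
  ],
)

```text
time_s: 15.5
eef_pos: [514.1, -307.5, 84.5]
ee_rot: [0.292, 0.599, 0.703, -0.248]
force: [-0.8, 2.3, 1.0]
grip_width: 0.736
grip_force: 45.4
```

Emit:
servo_tool(
  deltas=[
    [[0.007, 0, 0.003], [0, 0, 0], 0.6],
    [[0.007, 0, 0], [0, 0, 0], 0.6],
    [[0.007, 0, 0], [0, 0, 0], 0.6],
    [[0, 0, 0], [0, 0, 0], 0.6],
  ],
)

```text
time_s: 15.9
eef_pos: [514.6, -304.9, 82.1]
ee_rot: [0.291, 0.599, 0.704, -0.248]
force: [-1.2, 2.9, 3.1]
grip_width: 0.739
grip_force: 45.4
```

Emit:
servo_tool(
  deltas=[
    [[0.007, 0, 0], [0, 0, 0], 0.6],
    [[0, 0, 0], [0, 0, 0], 0.6],
  ],
)

```text
time_s: 16.1
eef_pos: [514.4, -303.9, 81.1]
ee_rot: [0.29, 0.599, 0.704, -0.248]
force: [-0.6, 0.4, 1.9]
grip_width: 0.738
grip_force: 45.3
```

Emit:
servo_tool(
  deltas=[
    [[0.007, 0, 0], [0, 0, 0], 0.6],
    [[0.005, 0, 0], [0, 0, 0], 0.6],
    [[0, 0, 0], [0, 0, 0], 0.6],
  ],
)

```text
time_s: 16.4
eef_pos: [514.4, -303.7, 81.3]
ee_rot: [0.29, 0.6, 0.703, -0.249]
force: [-2.8, -7.5, 6.0]
grip_width: 0.744
grip_force: 44.9
```

Emit:
servo_tool(
  deltas=[
    [[0.007, 0, 0], [0, 0, 0], 0.6],
    [[0, 0, 0], [0, 0, 0], 0.6],
  ],
)

```text
time_s: 16.6
eef_pos: [514.4, -303.5, 81.4]
ee_rot: [0.29, 0.601, 0.702, -0.249]
force: [-3.3, -12.0, 10.7]
grip_width: 0.737
grip_force: 44.9
```

The block is on the ledge. Relaxing, releasing and backing off.

Emit:
servo_tool(
  deltas=[
    [[-0.012, 0, 0], [0, 0, 0], 0.6],
    [[0, 0, 0], [0, 0, 0], 0.85],
    [[0, 0, 0], [0, 0, 0], 1],
    [[0, 0, 0], [0, 0, 0], 1],
    [[0, 0, 0], [0, 0, 0], 1],
    [[0, 0, -0.05], [0, 0, 0], 1],
    [[0, 0, -0.15], [0, 0, 0], 1],
    [[0, 0, -0.2], [0, 0, 0], 1],
  ],
)

```text
time_s: 17.4
eef_pos: [505.1, -246.5, 137.8]
ee_rot: [0.288, 0.6, 0.704, -0.248]
force: [0.9, -0.3, 0.6]
grip_width: 1.002
grip_force: 0.0
```

Emit:
servo_tool(
  deltas=[
    [[0, 0, -0.25], [0, 0, 0], 1],
    [[0, 0, -0.25], [0, 0, 0], 1],
    [[0, 0, 0], [0, 0, 0], 1],
  ],
)

```text
time_s: 17.7
eef_pos: [496.2, -174.5, 213.8]
ee_rot: [0.293, 0.599, 0.704, -0.245]
force: [-0.6, -0.2, -0.3]
grip_width: 0.999
grip_force: 0.0
```

Run:
```python
from h import *
P=pose(); w=optics.capture('wrist'); np.savez('w7.npz',p=P[0],q=P[1].as_quat()); s=optics.capture('side'); t=optics.capture('top')
cv2.imwrite('pics/s7.png',s);cv2.imwrite('pics/t7.png',t)
out=np.zeros((560,800,3),np.uint8)
out[:280,:398]=cv2.resize(s[105:185,270:384],(398,280),interpolation=cv2.INTER_CUBIC); out[:280,402:]=cv2.resize(t[210:290,400:514],(398,280),interpolation=cv2.INTER_CUBIC)
out[283:560,:369]=cv2.resize(w,(369,277))
cv2.imwrite('pics/c7.png',out); print(P[0],telemetry.sense()['joints'].round(2))
```

```text
[ 496.16899649 -174.46880984  213.81142671] [-0.25  0.29  1.8  -0.94  0.93  0.13]
```

View pics/c7.png

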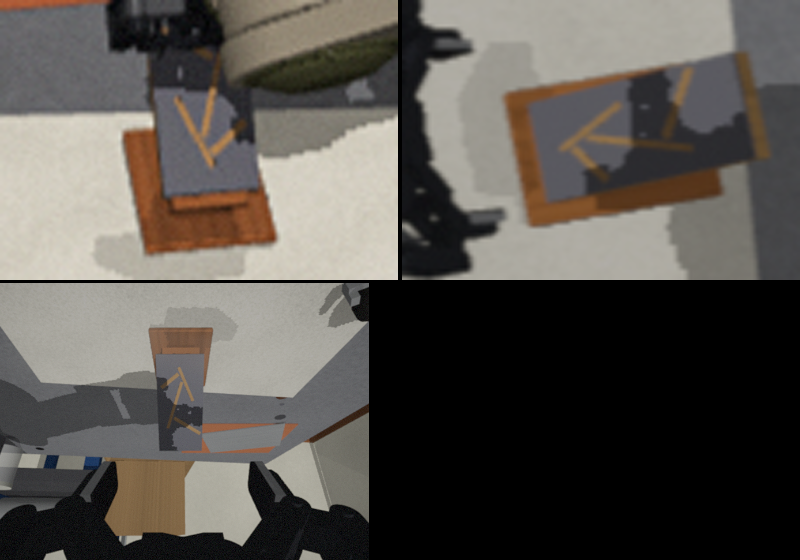

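The block lies on the rest with its lower end on the ledge, at (205,195) in the side crop. Its upper end is at (747,108) in the top crop.

Run:
```python
from h import *
T=cam('top'); X=onz(T,[(496.0,225.7),(501.7,255.7)],144.6); print(X.round(1),X.mean(0)); print('pred',(C+140*UP+22*N).round(1))
d=X[0]-X[1]; print(np.degrees(np.arctan2(d[1],d[0])),np.linalg.norm(d))
R=Ro.from_matrix(np.c_[U,np.cross(-UP,U),-UP]); print(R.as_matrix().round(2), (R.as_matrix()[:,1]@N).round(2))
p,r=pose(); print((r.inv()*R).as_rotvec()/np.pi*2)
for a in (220,160,98): print(a,(C+a*UP+11*N).round(1)); delta(C+a*UP+11*N,R)
```

```text
[[ 547.9 -338.5  144.6]
 [ 486.1 -346.9  144.6]] [ 516.97909397 -342.71417905  144.6       ]
pred [ 519.6 -341.2  144.6]
7.776336648402841 62.33439651914224
[[ 0.99  0.11 -0.11]
 [ 0.16 -0.7   0.7 ]
 [ 0.   -0.71 -0.71]] -1.0
[0.76680063 0.76827028 0.77028243]
220 [ 529.9 -404.7  193.3]
from [ 494.7 -177.5  208.5] shift u [-0.7633 -0.006   0.8631] rot u [0.7668 0.7683 0.7703]
160 [ 523.1 -362.8  150.9]
from [ 494.7 -177.5  208.5] shift u [-0.4633 -0.006   0.8645] rot u [0.7668 0.7683 0.7703]
98 [ 516.1 -319.5  107.1]
from [ 494.7 -177.5  208.5] shift u [-0.1533 -0.006   0.8659] rot u [0.7668 0.7683 0.7703]
```

Emit:
servo_tool(
  deltas=[
    [[-0.106, 0, -0.106], [0, 0, 0], 1],
    [[-0.106, 0, -0.106], [0, 0, 0], 0.8],
    [[0, 0, 0], [0.0548, 0.0548, 0.055], 0.8],
    [[0, 0, 0], [0.0548, 0.0548, 0.055], 0.8],
    [[0, 0, 0], [0.0548, 0.0548, 0.055], 0.8],
    [[0, 0, 0], [0.0548, 0.0548, 0.055], 0.8],
    [[0, 0, 0], [0.0548, 0.0548, 0.055], 0.8],
    [[0, 0, 0], [0.0548, 0.0548, 0.055], 0.8],
  ],
)

```text
time_s: 18.65
eef_pos: [494.9, -178.6, 267.5]
ee_rot: [-0.006, 0.852, 0.492, -0.177]
force: [-0.1, -0.4, 0.8]
grip_width: 0.801
grip_force: 0.0
```

Emit:
servo_tool(
  deltas=[
    [[0, 0, 0], [0.0548, 0.0548, 0.055], 0.8],
    [[0, 0, 0], [0.0548, 0.0548, 0.055], 0.8],
    [[0, 0, 0], [0.0548, 0.0548, 0.055], 0.8],
    [[0, 0, 0], [0.0548, 0.0548, 0.055], 0.8],
    [[0, 0, 0], [0.0548, 0.0548, 0.055], 0.8],
    [[0, 0, 0], [0.0548, 0.0548, 0.055], 0.8],
    [[0, 0, 0], [0.0548, 0.0548, 0.055], 0.8],
    [[0, 0, 0], [0.0548, 0.0548, 0.055], 0.8],
  ],
)

```text
time_s: 19.45
eef_pos: [494.8, -179.2, 267.4]
ee_rot: [-0.384, 0.92, 0.07, -0.031]
force: [0.0, -0.1, -0.5]
grip_width: 0.803
grip_force: 0.0
```

```bash
cat >> h.py <<'E'
RT=Ro.from_matrix(np.c_[U,-N,-UP])
E
python3 - <<'E'
from h import *
print(telemetry.sense()['joints'].round(2))
for a,n in ((165,100),(165,11),(100,11)): delta(C+a*UP+n*N-1.5*U,RT)
E
```

```text
[-0.79  0.59  1.19  0.48  2.    0.69]
from [ 494.8 -179.2  267.4] shift u [-0.0091  0.6224 -0.2732] rot u [-0.003  -0.0018 -0.0045]
from [ 494.8 -179.2  267.4] shift u [-0.006   1.0674 -0.2753] rot u [-0.003  -0.0018 -0.0045]
from [ 494.8 -179.2  267.4] shift u [-0.0069  1.0689  0.0497] rot u [-0.003  -0.0018 -0.0045]
```

Emit:
servo_tool(
  deltas=[
    [[-0.003, 0.2, -0.094], [-0.003, -0.002, -0.0045], 0.8],
    [[-0.003, 0.208, -0.091], [0, 0, 0], 0.8],
    [[-0.002, 0.208, -0.091], [0, 0, 0], 0.8],
    [[0, 0.16, 0], [0, 0, 0], 0.8],
    [[0, 0.16, 0], [0, 0, 0], 0.8],
    [[0, 0.13, 0], [0, 0, 0], 0.8],
    [[0, 0, 0], [0, 0, 0], 0.8],
    [[0, 0, 0], [0, 0, 0], 0.8],
  ],
)

```text
time_s: 20.25
eef_pos: [524.5, -366.1, 156.8]
ee_rot: [-0.38, 0.921, 0.077, -0.031]
force: [-1.2, 0.4, 0.8]
grip_width: 0.798
grip_force: 0.0
```

Run:
```python
from h import *
print(telemetry.sense()['joints'].round(2))
delta(C+100*UP+11*N-1.5*U,RT)
s=optics.capture('side'); t=optics.capture('top'); w=optics.capture('wrist')
out=np.zeros((560,800,3),np.uint8)
out[:280,:398]=cv2.resize(s[85:165,270:384],(398,280),interpolation=cv2.INTER_CUBIC); out[:280,402:]=cv2.resize(t[210:290,400:514],(398,280),interpolation=cv2.INTER_CUBIC)
out[283:560,:369]=cv2.resize(w,(369,277))
cv2.imwrite('pics/c8.png',out)
```

```text
[-0.93  1.04  0.66  0.39  2.14  0.57]
from [ 524.5 -366.1  156.8] shift u [-0.0105  0.0071  0.3332] rot u [0.0022 0.0025 0.0031]
```

View pics/c8.png

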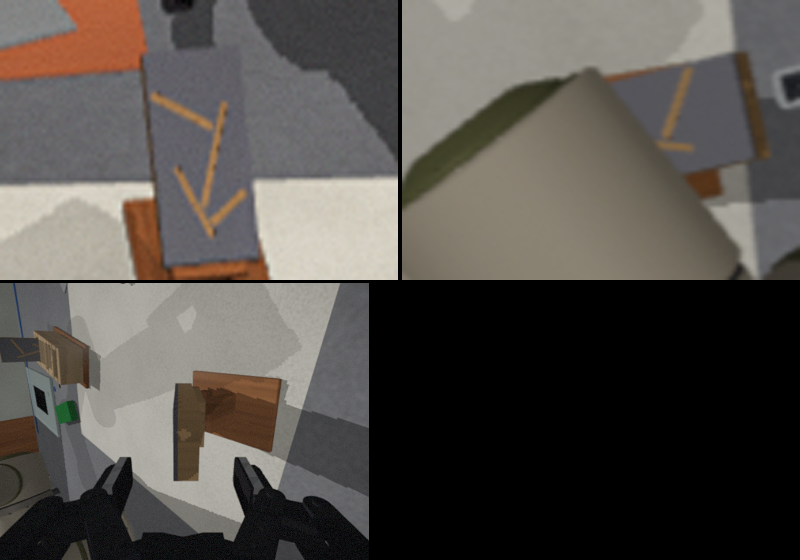

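The wrist view shows the block's upper end at (186,480), centred between the open fingers at (125,480) and (240,480). Advancing and gripping.

Emit:
servo_tool(
  deltas=[
    [[-0.01, 0.007, 0.06], [0.002, 0.0025, 0.003], 0.8],
    [[0, 0, 0.08], [0, 0, 0], 0.8],
    [[0, 0, 0.08], [0, 0, 0], 0.8],
    [[0, 0, 0.07], [0, 0, 0], 0.8],
    [[0, 0, 0.04], [0, 0, 0], 0.8],
    [[0, 0, 0], [0, 0, 0], 0.8],
  ],
  squeeze=45,
)

```text
time_s: 21.0
eef_pos: [515.8, -320.5, 110.5]
ee_rot: [-0.38, 0.921, 0.075, -0.031]
force: [-0.1, -0.1, 0.5]
grip_width: 0.799
grip_force: 0.0
```

Emit:
servo_tool(
  deltas=[
    [[0, 0, 0], [0, 0, 0], 0.4],
    [[0, 0, 0], [0, 0, 0], 0.4],
    [[0, 0, 0], [0, 0, 0], 0.15],
    [[0, 0, 0], [0, 0, 0], 0.15],
    [[0, 0, 0], [0, 0, 0], 0.15],
    [[0, 0, 0], [0, 0, 0], 0.15],
    [[0, 0, 0], [0, 0, 0], 0.15],
  ],
)

```text
time_s: 21.7
eef_pos: [515.9, -321.7, 110.4]
ee_rot: [-0.38, 0.921, 0.075, -0.03]
force: [0.9, -4.4, 3.6]
grip_width: 0.254
grip_force: 45.2
```

Run:
```python
from h import *
p,r=pose(); d=p-C; print('a,n,u',(d@UP).round(1),(d@N).round(1),(d@U).round(1)); delta(C+100*UP+11*N,RT)
m=r.as_matrix(); print('world up in tool',m.T[:,2].round(3))
```

```text
a,n,u 101.8 11.9 -0.6
from [ 515.9 -321.7  110.4] shift u [0.003  0.0044 0.0091] rot u [ 0.0022 -0.0003  0.0012]
world up in tool [ 0.002 -0.705 -0.71 ]
```

Emit:
servo_tool(
  deltas=[
    [[0, -0.03, -0.03], [0, 0, 0], 0.15],
    [[0, -0.08, -0.08], [0, 0, 0], 0.15],
    [[0, -0.12, -0.12], [0, 0, 0], 0.15],
    [[0, -0.12, -0.12], [0, 0, 0], 0.15],
    [[0, -0.08, -0.08], [0, 0, 0], 0.15],
    [[0, 0, 0], [-0.06, 0, 0], 0.15],
    [[0, 0, 0], [-0.08, 0, 0], 0.15],
    [[0, 0, 0], [-0.08, 0, 0], 0.15],
  ],
)

```text
time_s: 22.5
eef_pos: [515.4, -321.2, 231.8]
ee_rot: [-0.214, 0.973, 0.079, -0.017]
force: [0.2, 0.5, -0.9]
grip_width: 0.251
grip_force: 44.4
```

Emit:
servo_tool(
  deltas=[
    [[0, 0, 0], [-0.08, 0, 0], 0.15],
    [[0, 0, 0], [-0.08, 0, 0], 0.15],
    [[0, 0, 0], [-0.08, 0, 0], 0.15],
    [[0, 0, 0], [-0.038, 0, 0], 0.15],
    [[0, 0, 0], [0, 0, 0.08], 0.15],
    [[0, 0, 0], [0, 0, 0.082], 0.15],
    [[0, 0, 0], [0, 0, 0], 0.15],
  ],
)

```text
time_s: 23.2
eef_pos: [515.5, -320.5, 231.7]
ee_rot: [-0.001, 0.999, -0.047, 0.0]
force: [-0.1, -0.3, -2.2]
grip_width: 0.253
grip_force: 44.5
```

Run:
```python
from h import *
print(telemetry.sense()['joints'].round(2),telemetry.sense()['grip_force'])
delta([471.5,183.2,215],down(-5.5))
```

```text
[-0.75  0.5   1.23  0.    1.42  0.91] 44.52638268470764
from [ 515.5 -320.5  231.7] shift u [-0.454  -2.4867  0.0873] rot u [-0.001  -0.0002  0.0016]
```

Emit:
servo_tool(
  deltas=[
    [[-0.022, -0.12, 0], [0, 0, 0], 0.15],
    [[-0.0402, -0.22, 0], [0, 0, 0], 0.15],
    [[-0.0402, -0.22, 0], [0, 0, 0], 0.15],
    [[-0.0402, -0.22, 0], [0, 0, 0], 0.15],
    [[-0.0402, -0.22, 0], [0, 0, 0], 0.15],
    [[-0.0402, -0.22, 0], [0, 0, 0], 0.15],
    [[-0.0402, -0.22, 0], [0, 0, 0], 0.15],
    [[-0.0402, -0.22, 0], [0, 0, 0], 0.15],
  ],
)

```text
time_s: 24.0
eef_pos: [485.2, 17.0, 232.0]
ee_rot: [-0.001, 0.999, -0.044, 0.0]
force: [0.1, 0.1, -0.9]
grip_width: 0.252
grip_force: 44.5
```

Emit:
servo_tool(
  deltas=[
    [[-0.0402, -0.22, 0], [0, 0, 0], 0.15],
    [[-0.0402, -0.22, 0], [0, 0, 0], 0.15],
    [[-0.0402, -0.22, 0], [0, 0, 0], 0.15],
    [[-0.03, -0.167, 0], [0, 0, 0.0016], 0.15],
    [[0, 0, 0.05], [0, 0, 0], 0.15],
    [[0, 0, 0], [0, 0, 0], 0.15],
    [[0, 0, 0], [0, 0, 0], 0.15],
  ],
)

```text
time_s: 24.7
eef_pos: [471.2, 181.9, 221.9]
ee_rot: [-0.0, 0.999, -0.047, 0.0]
force: [-0.2, 0.4, -0.2]
grip_width: 0.252
grip_force: 44.7
```

Run:
```python
from h import *
P=pose(); print(P[0].round(1)); delta([471.5,183.2,120],down(-5.5))
s=optics.capture('side'); cv2.imwrite('pics/s9.png',s); w=optics.capture('wrist'); cv2.imwrite('pics/w9.png',w); np.savez('w9.npz',p=P[0],q=P[1].as_quat())
S=cam('side'); W=cam('wrist',P)
# block wood face (its +y side, normal to tool y) edges in side view: predicted bottom corners at TCP-102
x=P[1].apply([1,0,0]); y=-P[1].apply([0,1,0])
for zz in (50,80,100):
    for sg in (-32,32):
        X=P[0]+x*sg+y*11-[0,0,zz]; u=proj(S,X)[0]; print(zz,sg,u.round(1),end=' | ')
    r=int(round(u[1])); row=s[r].astype(int); c0=int(u[0]); print(r,[ (c,*row[c]) for c in range(c0-6,c0+54,2)] if zz==80 else '')
u=proj(S,P[0]+y*11-[0,0,102])[0]; c=int(u[0]); print('col',[(r,*s[r,c]) for r in range(int(u[1])-10,int(u[1])+12)], u)
```

```text
[471.2 181.9 221.9]
from [471.2 181.9 221.9] shift u [ 0.0009 -0.0065  0.5097] rot u [-0.0003 -0.0001  0.001 ]
50 -32 [366.7 269.4] | 50 32 [327.7 266.1] | 266 
80 -32 [365.8 281.1] | 80 32 [327.6 277.8] | 278 [(321, np.int64(194), np.int64(207), np.int64(212)), (323, np.int64(194), np.int64(206), np.int64(213)), (325, np.int64(112), np.int64(120), np.int64(128)), (327, np.int64(111), np.int64(120), np.int64(122)), (329, np.int64(74), np.int64(65), np.int64(67)), (331, np.int64(80), np.int64(71), np.int64(72)), (333, np.int64(74), np.int64(69), np.int64(72)), (335, np.int64(75), np.int64(71), np.int64(71)), (337, np.int64(75), np.int64(68), np.int64(70)), (339, np.int64(76), np.int64(70), np.int64(72)), (341, np.int64(79), np.int64(70), np.int64(71)), (343, np.int64(73), np.int64(75), np.int64(85)), (345, np.int64(61), np.int64(104), np.int64(140)), (347, np.int64(67), np.int64(79), np.int64(94)), (349, np.int64(65), np.int64(107), np.int64(148)), (351, np.int64(67), np.int64(97), np.int64(127)), (353, np.int64(67), np.int64(82), np.int64(104)), (355, np.int64(75), np.int64(71), np.i
[... 1120 characters left out ...]
3)), (286, np.uint8(75), np.uint8(67), np.uint8(69)), (287, np.uint8(76), np.uint8(70), np.uint8(71)), (288, np.uint8(87), np.uint8(101), np.uint8(116)), (289, np.uint8(105), np.uint8(140), np.uint8(177)), (290, np.uint8(106), np.uint8(155), np.uint8(191)), (291, np.uint8(111), np.uint8(158), np.uint8(192)), (292, np.uint8(112), np.uint8(160), np.uint8(194)), (293, np.uint8(112), np.uint8(156), np.uint8(193)), (294, np.uint8(113), np.uint8(159), np.uint8(198)), (295, np.uint8(122), np.uint8(169), np.uint8(207)), (296, np.uint8(120), np.uint8(170), np.uint8(208)), (297, np.uint8(116), np.uint8(166), np.uint8(203)), (298, np.uint8(96), np.uint8(140), np.uint8(173))] [346.3170053  287.74812322]
```

The block edges in the side view (columns 328–366, bottom row 288) match the prediction, so it is upright and centred. Lowering it.

Emit:
servo_tool(
  deltas=[
    [[0.001, -0.0065, 0.05], [0, 0, 0.001], 0.15],
    [[0, 0, 0.08], [0, 0, 0], 0.15],
    [[0, 0, 0.07], [0, 0, 0], 0.15],
    [[0, 0, 0.06], [0, 0, 0], 0.15],
    [[0, 0, 0.06], [0, 0, 0], 0.15],
    [[0, 0, 0.06], [0, 0, 0], 0.15],
    [[0, 0, 0.05], [0, 0, 0], 0.15],
    [[0, 0, 0.025], [0, 0, 0], 0.15],
  ],
)

```text
time_s: 25.6
eef_pos: [471.3, 183.9, 130.0]
ee_rot: [-0.0, 0.999, -0.048, -0.0]
force: [-0.1, -1.1, -0.1]
grip_width: 0.255
grip_force: 44.9
```

Emit:
servo_tool(
  deltas=[
    [[0, 0, 0.007], [0, 0, 0], 0.15],
    [[0, 0, 0.007], [0, 0, 0], 0.15],
    [[0, 0, 0.007], [0, 0, 0], 0.15],
    [[0, 0, 0], [0, 0, 0], 0.15],
    [[0, 0, 0], [0, 0, 0], 0.15],
  ],
)

```text
time_s: 26.1
eef_pos: [471.8, 184.0, 127.0]
ee_rot: [-0.0, 0.999, -0.048, 0.001]
force: [0.7, -2.0, -1.5]
grip_width: 0.254
grip_force: 44.8
```

Emit:
servo_tool(
  deltas=[
    [[0, 0, 0.007], [0, 0, 0], 0.15],
    [[0, 0, 0.007], [0, 0, 0], 0.15],
    [[0, 0, 0.006], [0, 0, 0], 0.15],
    [[0, 0, 0], [0, 0, 0], 0.15],
  ],
)

```text
time_s: 26.5
eef_pos: [471.6, 184.0, 122.6]
ee_rot: [-0.0, 0.999, -0.048, 0.0]
force: [-0.0, -2.1, -1.6]
grip_width: 0.252
grip_force: 44.9
```

Emit:
servo_tool(
  deltas=[
    [[0, 0, 0.004], [0, 0, 0], 0.15],
    [[0, 0, 0.004], [0, 0, 0], 0.15],
    [[0, 0, 0], [0, 0, 0], 0.15],
  ],
)

```text
time_s: 26.8
eef_pos: [471.6, 184.0, 121.2]
ee_rot: [-0.0, 0.999, -0.048, 0.0]
force: [0.3, -2.3, -2.8]
grip_width: 0.248
grip_force: 45.0
```

Emit:
servo_tool(
  deltas=[
    [[0, 0, 0.004], [0, 0, 0], 0.15],
    [[0, 0, 0.004], [0, 0, 0], 0.15],
    [[0, 0, 0], [0, 0, 0], 0.15],
  ],
)

```text
time_s: 27.1
eef_pos: [471.8, 184.1, 120.7]
ee_rot: [-0.0, 0.999, -0.048, 0.001]
force: [-3.4, -1.7, 10.5]
grip_width: 0.251
grip_force: 46.4
```

Emit:
servo_tool(
  deltas=[
    [[0, 0, 0.004], [0, 0, 0], 0.15],
    [[0, 0, 0], [0, 0, 0], 0.15],
  ],
)

```text
time_s: 27.3
eef_pos: [471.9, 184.1, 120.7]
ee_rot: [-0.001, 0.999, -0.048, 0.001]
force: [-5.0, -2.3, 17.2]
grip_width: 0.256
grip_force: 47.5
```

On the bottom (z stopped at 120.7, Fz 17 N). Easing off, releasing and retreating well clear.

Emit:
servo_tool(
  deltas=[
    [[0, 0, -0.005], [0, 0, 0], 0.15],
    [[0, 0, 0], [0, 0, 0], 0.35],
    [[0, 0, 0], [0, 0, 0], 0.6],
    [[0, 0, 0], [0, 0, 0], 0.6],
    [[0, 0, 0], [0, 0, 0], 0.6],
    [[0, 0, -0.08], [0, 0, 0], 0.6],
    [[0, 0, -0.2], [0, 0, 0], 0.6],
    [[0, 0, -0.2], [0, 0, 0], 0.6],
  ],
)

```text
time_s: 28.1
eef_pos: [471.1, 183.9, 216.7]
ee_rot: [-0.0, 0.999, -0.048, -0.0]
force: [0.7, 0.1, 0.7]
grip_width: 0.597
grip_force: 0.0
```

Emit:
servo_tool(
  deltas=[
    [[0, 0, -0.2], [0, 0, 0], 0.6],
    [[0, 0, -0.1], [0, 0, 0], 0.6],
    [[-0.1, 0.15, 0], [0, 0, 0], 0.6],
    [[-0.1, 0.15, 0], [0, 0, 0], 0.6],
    [[0, 0, 0], [0, 0, 0], 0.6],
    [[0, 0, 0], [0, 0, 0], 0.6],
  ],
)

```text
time_s: 28.7
eef_pos: [425.9, 127.9, 276.0]
ee_rot: [-0.001, 0.999, -0.049, 0.001]
force: [0.1, -0.7, 0.5]
grip_width: 0.602
grip_force: 0.0
```

Run:
```python
from h import *
P=pose(); W=cam('wrist',P); w=optics.capture('wrist'); s=optics.capture('side'); S=cam('side')
print(P[0].round(1)); cv2.imwrite('pics/w10.png',w); cv2.imwrite('pics/s10.png',s)
x=np.array([np.cos(np.radians(-5.5)),np.sin(np.radians(-5.5)),0]); y=np.array([-x[1],x[0],0])
def patch(C,im,X): u=proj(C,X)[0]; a,b=u.round().astype(int); return u.round(0),im[b-1:b+2,a-1:a+2].mean((0,1)).round(0) if 1<a<638 and 1<b<478 else None
for n,c,h in (('thick',[471.7,184,0],11),('thin',[484,312.3,0],5)):
    c=np.array(c,float)
    for zz in (156,162): print(n,'side face',zz,patch(S,s,c+y*h+[0,0,zz-3]),'beyond',patch(S,s,c+[0,0,170]))
    print(n,'wrist top',[patch(W,w,c+x*k+[0,0,158]) for k in (-36,-29,0,29,36)])
a=cv2.imread('pics/side0.png'); d=cv2.absdiff(a,s).max(2)>40
for n,(x0,y0,x1,y1) in dict(roller=(195,180,262,240),jar=(172,242,222,300),knife=(160,295,255,385),green=(420,340,508,432)).items(): print(n,'changed',d[y0:y1,x0:x1].sum())
# top surfaces: wood/grey blob columns on the wrist row through each block's top centre
for c in ([471.7,184,158],[484,312.3,158]):
    u=proj(W,c)[0].round().astype(int); print(u,[tuple(int(v) for v in w[u[1],k]) for k in range(u[0]-24,u[0]+25,3)])
```

```text
[425.9 127.9 276. ]
thick side face 156 (array([347., 276.]), array([76., 70., 72.])) beyond (array([347., 264.]), array([105., 127., 145.]))
thick side face 162 (array([347., 274.]), array([86., 84., 91.])) beyond (array([347., 264.]), array([105., 127., 145.]))
thick wrist top [(array([230., 224.]), array([106., 104., 102.])), (array([230., 214.]), array([ 81., 117., 143.])), (array([227., 171.]), array([ 81., 114., 140.])), (array([224., 126.]), array([ 82., 114., 139.])), (array([223., 114.]), array([ 95., 121., 139.]))]
thin side face 156 (array([339., 339.]), array([ 66., 107., 146.])) beyond (array([340., 329.]), array([45., 65., 82.]))
thin side face 162 (array([339., 336.]), array([ 63., 102., 139.])) beyond (array([340., 329.]), array([45., 65., 82.]))
thin wrist top [(array([ 44., 224.]), array([104., 101., 101.])), (array([ 42., 214.]), array([75., 84., 96.])), (array([ 33., 171.]), array([75., 85., 97.])), (array([ 23., 126.]), array([ 70.,  89., 107.])), (array([ 21., 115.]), array([85., 82., 83.]))]
roller changed 0
jar changed 0
knife changed 0
green changed 0
[227 171] [(61, 77, 93), (54, 71, 86), (84, 83, 87), (86, 79, 80), (80, 103, 126), (82, 116, 141), (78, 112, 138), (81, 114, 139), (85, 115, 142), (80, 114, 138), (77, 111, 136), (78, 114, 141), (82, 115, 142), (59, 85, 106), (48, 67, 83), (44, 64, 84), (42, 64, 80)]
[ 33 171] [(102, 101, 98), (98, 95, 94), (101, 97, 98), (104, 98, 99), (106, 102, 100), (81, 95, 109), (69, 100, 120), (66, 94, 118), (79, 86, 99), (82, 78, 80), (61, 59, 59), (38, 36, 36), (35, 34, 36), (40, 40, 41), (37, 37, 32), (32, 31, 31), (31, 28, 29)]
```

Both block tops are where they should be at z = 158, both blocks stand upright, and the bystanders haven't moved. Handing in.

```bash
python3 -c "
from rig import ctrl
print(ctrl.finish_job())"
```

```text
the job is handed in; nothing more can be done
None
```

The job is handed in: the thin block stands in the narrowest slot and the thick block, re-gripped on the rest, in the widest; both were lowered to the slot bottoms, and the jar, roller and knife show no change in the side view.

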